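# Put the checking gauges back in their foam cases

## Task

Put each of the four steel checking gauges lying among the white mouldings back into the blue foam-lined case whose cutout has its shape and size, fully home and flat on the cutout's floor. Leave the white cap and the white cup that lie among the gauges where they are.

Things in the scene. Friction and masses are not known exactly. Their poses are not given: they have to be found in the camera images.
- big_plug: Large steel plug gauge: a round plate of 58 mm diameter. Loose, flat on the bench. Origin: underside, below the grip post's axis; z up. Plate 20 mm thick; a dark post on it, 20 to 56 mm above the underside, to grasp: the post is round, 25 mm diameter. 0.3 to 0.52 kg.
- small_plug: Small steel plug gauge: a round plate of 38 mm diameter. Loose, flat on the bench. Origin: underside, below the grip post's axis; z up. Plate 20 mm thick; a dark post on it, 20 to 56 mm above the underside, to grasp: the post is round, 25 mm diameter. 0.15 to 0.26 kg.
- bar_gauge: Steel bar gauge: a rectangular plate 78 mm along its x and 26 mm along its y. Loose, flat on the bench. Origin: underside, below the grip post's axis; z up. Plate 20 mm thick; a dark post on it, 20 to 56 mm above the underside, to grasp: the post is a rib 40 mm along x and 18 mm along y. 0.26 to 0.46 kg.
- angle_gauge: Steel angle gauge: an L-shaped plate; one leg spans x -20 to +40, y -20 to +8 mm, the other x -20 to +8, y -20 to +40 mm. Loose, flat on the bench. Origin: underside, below the grip post's axis; z up. Plate 20 mm thick; a dark post on it, 20 to 56 mm above the underside, to grasp: the post is square, 20 x 20 mm, sides along x and y. 0.28 to 0.5 kg.
- case_big_round: Fixed open blue case 104 x 104 mm, rim at 31 mm, full of dark foam (top at 30 mm) with one cutout down to a flat yellow floor at 12 mm (heights over the bench), 4 mm larger all round than its gauge. Origin: on the bench under the case's middle; x, y along its sides. The cutout is round, 66 mm diameter, centred on the origin.
- case_small_round: Fixed open blue case 104 x 104 mm, rim at 31 mm, full of dark foam (top at 30 mm) with one cutout down to a flat yellow floor at 12 mm (heights over the bench), 4 mm larger all round than its gauge. Origin: on the bench under the case's middle; x, y along its sides. The cutout is round, 46 mm diameter, centred on the origin.
- case_bar: Fixed open blue case 104 x 104 mm, rim at 31 mm, full of dark foam (top at 30 mm) with one cutout down to a flat yellow floor at 12 mm (heights over the bench), 4 mm larger all round than its gauge. Origin: on the bench under the case's middle; x, y along its sides. The cutout is a rectangle 86 mm along x and 34 mm along y, centred on the origin.
- case_angle: Fixed open blue case 104 x 104 mm, rim at 31 mm, full of dark foam (top at 30 mm) with one cutout down to a flat yellow floor at 12 mm (heights over the bench), 4 mm larger all round than its gauge. Origin: on the bench under the case's middle; x, y along its sides. L cutout, legs toward +x and +y: x, y -24 to +44 mm, legs 36 mm wide; gauge fits with origin over origin, x axes alike.
- white_cap: White plastic cap moulding, not a gauge: round, 58 mm diameter with four small lugs (68 mm over these), 16 mm thick, with a 24 mm white spigot up to 42 mm. Loose, 0.08 kg; stays where it is. Origin: centre of the underside.
- white_cup: White plastic reservoir cup with ribs outside, not a gauge: open top, about 68 mm over the ribs, 55 mm high. Loose, 0.12 kg; stays where it is. Origin: centre of the underside.
Not all that is in view belongs to the job. What is shaped like the case_angle but orange or purple is not meant.

How it is judged:
At the end, for the whole second after the job is handed in: Each gauge lies flat (tilt under 0.08 rad) and at rest (under 0.02 m/s) in its own case, its origin within 10 mm of the case's origin in the horizontal and 8 to 16 mm above it (12 mm when on the floor of the cutout); the white cap and the white cup are within 30 mm of where they started (horizontal distance between big_plug and case_big_round below 0.01 m and z of big_plug in the frame of case_big_round between 0.008 and 0.016 m and angle between each of big_plug, small_plug, bar_gauge, angle_gauge's own z axis and vertical below 0.08 rad and linear speed of each of big_plug, small_plug, bar_gauge, angle_gauge below 0.02 m/s and horizontal distance between small_plug and case_small_round below 0.01 m and z of small_plug in the frame of case_small_round between 0.008 and 0.016 m and horizontal distance between bar_gauge and case_bar below 0.01 m and z of bar_gauge in the frame of case_bar between 0.008 and 0.016 m and horizontal distance between angle_gauge and case_angle below 0.01 m and z of angle_gauge in the frame of case_angle between 0.008 and 0.016 m and distance of each of white_cap, white_cup from where it was at the start of the episode below 0.03 m); the robot touches nothing.
It fails at once if The white cap or the white cup is moved more than 30 mm (distance of any of white_cap, white_cup from where it was at the start of the episode above 0.03 m).
It also fails if it takes over 112 s, if anything falls off the work surface, if the arm or the gripper's body presses on something with over 40 N, if the wrist force passes 120 N, or if a joint passes its speed limit or range.

## Robot

A 7-joint arm with a two-finger parallel gripper is mounted at the origin on the work surface. World frame = base frame: x ahead of the robot, y to its left, z up, the work surface at z = 0. Lengths are in m, angles in rad, forces in N, time in s.
With the tool pointing down it reaches from about 0.425 to 0.95 m from the base axis. Payload 4.7 kg.
Tool frame: the origin (TCP) lies between the finger pads; the fingertips stand 25 mm ahead of it and the grasp point (between the pads) lies 6 mm ahead of it; z points along the fingers, y is the line along which they close (so a half turn about z gives the same grasp; the last joint's range is limited). The gripper opens to 85 mm and grips with 20 to 120 N. Pads are 22 mm wide; open, the fingers measure 114 mm over their backs; the gripper's body (76 mm by 85 mm) begins 54 mm behind the grasp point. The pads swing forward as they close: fully open they stand 13 mm farther back than shut.
Start: joints at [1.161, 0.469, -0.049, 1.532, 0.024, 1.141, -0.082], TCP at [0.251, -0.627, 0.256] pointing down, gripper open.
Joint ranges: [-2.59, 2.59], [-0.33, 1.99], [-1.39, 1.29], [0.1, 2.45], [-1.04, 4.18], [0.21, 1.99], [-2.66, 2.66]. Speed limits (rad/s): [2.57, 2.57, 3.14, 3.14, 3.14, 3.14, 3.14].

## Interface

Orientations are given as a 3x3 rotation matrix whose columns are the frame's x, y, z axes.
In Python, from rig import * gives the robot as it stands. Calls block until the motion is done:
- movep(position, orientation): joint-space move of the TCP to a pose.
- move_l(position, attitude=None, feed=0.15, until_force=None): straight line of the TCP; attitude=None keeps the orientation; feed is the mean speed in m/s. With until_force (N) it stops when the force on the tool has changed by that much, and returns True; else False.
- move_joints(angles): joint-space move.
- command_gripper(opening, newtons=None): finger opening in m; newtons is the grip in N (None keeps the last); returns when the fingers have stopped.
- sleep(seconds).
- inverse_kinematics(position, orientation): joint angles nearest the present ones, or None.
- sense(): the state.
- camera(name): name is "side" or "top"; returns (picture, depth): 384x512x3 uint8, red, green, blue; 384x512 float32, m along the optical axis (not along the pixel's ray), 0 where there is no reading.
- camera_params(name): a dict with "K" (3x3 intrinsics, pixels), "position" and "rotation" of the camera in the world. Camera axes: x right, y down, z forward; pixel columns grow to the right and rows downward; lengths in m; the calibration is good to about 2 mm. A picture is of the moment at which its call begins. camera_params takes no time and is no camera call.
A pose or a line that the arm cannot do raises Unreachable and nothing moves.
- finish_job(): hands the job in; it is judged then, once.
The state is a dict: "time_s": time; "joint_pos": joint angles; "qd": joint speeds; "joint_efforts": joint torques, N m; "position": TCP position; "tcp_rot": TCP orientation; "wrist_force": force on the tool from outside, world axes, zero at the start; "ft_torque": the same for the moment, N m; "finger_gap": finger opening in m; "gripper_force": force on a finger pad.
Only numpy, scipy, OpenCV 4.12 (cv2) and the standard library are available. Lean on these libraries where they do the work, as an engineer would, in place of code of your own. Each camera call takes 0.05 s, during which the arm holds its last target. There are 200 camera calls.

## Working session

There is one attempt and no reset: what is moved stays moved. The work goes in short steps, each a Python script; the robot and the scene stay as the last script left them, time stands still between calls to the robot, and variables do not carry over. Pictures are saved under pics/ and viewed, at most 14 in all, crops included, and the job is handed in when it is done.

```bash
mkdir -p pics
python3 - <<'E'
from rig import *
import numpy as np, cv2
for n in ("top","side"):
    p,d=camera(n); c=camera_params(n)
    np.savez(f"{n}0.npz",p=p,d=d,**c)
    cv2.imwrite(f"pics/{n}0.png",cv2.resize(p[:,:,::-1],(800,600),interpolation=cv2.INTER_CUBIC))
    print(n,c,(d>0).mean())
s=sense();print(s["time_s"],s["tcp_rot"])
E
```

```text
top {'K': array([[378.11429562,   0.        , 261.48242877],
       [  0.        , 378.11429562, 192.91203779],
       [  0.        ,   0.        ,   1.        ]]), 'position': array([ 0.46121089, -0.04124318,  1.22194653]), 'rotation': array([[ 0.00878297, -0.99859964,  0.0521691 ],
       [-0.99992733, -0.00920156, -0.00778891],
       [ 0.00825804, -0.0520969 , -0.99860789]])} 0.9958140055338541
side {'K': array([[368.97646051,   0.        , 253.86469959],
       [  0.        , 368.97646051, 192.92684631],
       [  0.        ,   0.        ,   1.        ]]), 'position': array([0.39591697, 0.86714455, 0.63056544]), 'rotation': array([[-0.98998322, -0.07221432,  0.12131905],
       [-0.14108104,  0.53896931, -0.83042653],
       [-0.00541856, -0.83922415, -0.54375865]])} 0.9960123697916666
0.1 [[ 9.28351369e-01  3.71703221e-01 -6.71456637e-04]
 [ 3.71703825e-01 -9.28350057e-01  1.56159953e-03]
 [-4.28952300e-05 -1.69929607e-03 -9.99998555e-01]]
```

View pics/top0.png

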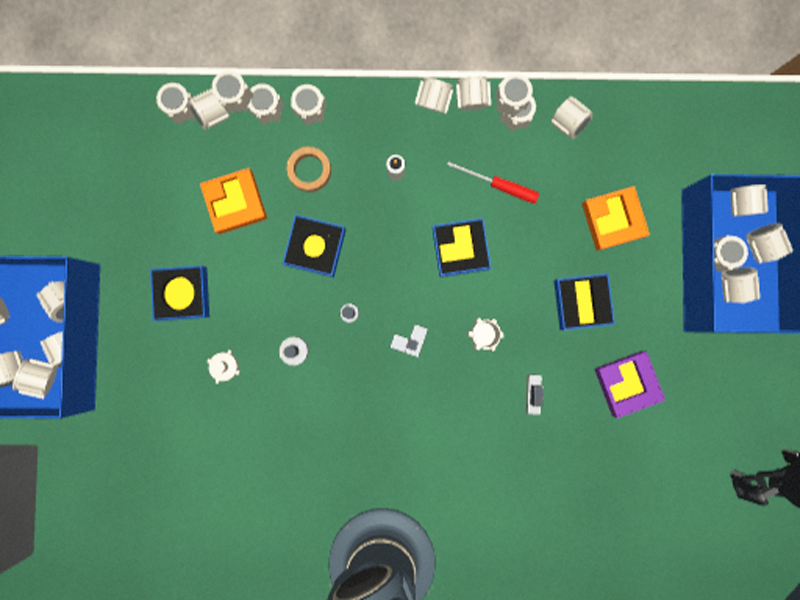

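View pics/side0.png

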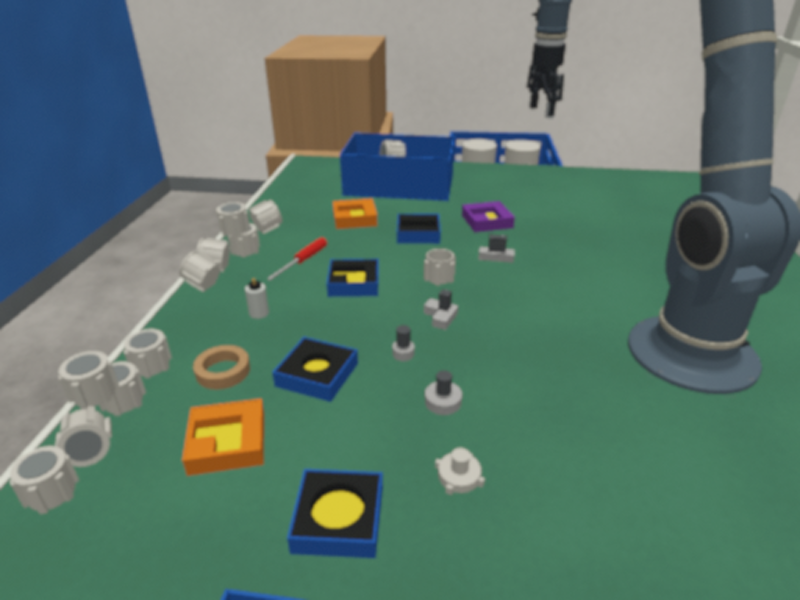

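The pictures show the following, in 800x600 top-view pixels.
- **Gauges:** big plug (293,351), small plug (349,313), angle (410,341), bar (535,395). These have grey plates and dark posts.
- **Could be mistaken for gauges:** cap (223,367), cup (486,334), white spray can (395,163).
- **Cases (blue):** big (179,293), small (314,246), angle (462,247), bar (585,302).
- **Not meant:** the orange trays at (233,200) and (616,217) and the purple one at (630,384).

Next I measure these positions with the depth image.

```bash
cat > meas.py <<'E'
import numpy as np, cv2
from scipy.ndimage import map_coordinates
def world(c,p,d):
    v,u=np.mgrid[:384,:512]; K=c["K"]
    X=np.stack([(u-K[0,2])/K[0,0]*d,(v-K[1,2])/K[1,1]*d,d],-1)
    return X@c["rotation"].T+c["position"]
def ortho(c,img,cx,cy,h,z,step=.0005):
    """resample image onto the plane at height z; rows: x falling, cols: y falling"""
    a=np.arange(h,-h,-step); gx,gy=np.meshgrid(cx+a,cy+a,indexing="ij")
    P=(np.stack([gx,gy,np.full_like(gx,z)],-1)-c["position"])@c["rotation"]
    u=P[...,0]/P[...,2]*c["K"][0,0]+c["K"][0,2]; v=P[...,1]/P[...,2]*c["K"][1,1]+c["K"][1,2]
    return cv2.remap(img,u.astype(np.float32),v.astype(np.float32),cv2.INTER_CUBIC)
E
python3 - <<'E'
from meas import *
c=np.load("top0.npz");p,d=c["p"],c["d"]
W=world(c,p,d); k=512/800
px=dict(big_plug=(293,351),small_plug=(349,313),angle=(410,341),bar=(535,395),c_big=(179,293),c_small=(314,246),c_angle=(462,247),c_bar=(585,302))
print("bench z",np.median(W[200:260,230:330,2]))
tiles=[]
for n,(u,v) in px.items():
    u,v=int(u*k),int(v*k); case=n[0]=="c"; r=28 if case else 22
    S=W[v-r:v+r,u-r:u+r].reshape(-1,3); z=S[:,2]
    T=S[z>(.024 if case else .010)]; P=S[z>.045]
    (a,b),sz,ang=cv2.minAreaRect((T[:,:2]*1000).astype(np.float32))
    print(n,len(T),"rect",np.round([a,b],1),np.round(sz,1),round(ang,1),"z",np.round(np.percentile(T[:,2],[10,50,95])*1e3,1),
      "post",len(P),np.round(P.mean(0)*1e3,1) if len(P) else "")
    o=ortho(c,p,a/1000,b/1000,.065,.031 if case else .020)
    o=cv2.resize(o,(200,200)); cv2.putText(o,n,(3,12),0,.4,(255,0,0)); tiles.append(o)
m=np.vstack([np.hstack(tiles[:4]),np.hstack(tiles[4:])]);cv2.imwrite("pics/m1.png",m[:,:,::-1])
E
```

```text
bench z -4.107124863517164e-05
big_plug 267 rect [428.9  84.2] [ 54.2 253.3] 2.4 z [16.8 20.9 57.1] post 57 [425.5 170.6 116.6]
small_plug 120 rect [492.2  21.9] [135.8  36.8] 79.0 z [17.2 26.6 58.8] post 57 [497.8  60.6 157.7]
angle 265 rect [452.  -50.7] [59.4 59.1] 72.1 z [16.8 20.3 58. ] post 53 [443.1 -54.2 253.6]
bar 247 rect [ 409.2 -196.3] [318.   76.7] 57.9 z [16.7 22.5 58.7] post 93 [ 345.1 -294.   105.1]
c_big 793 rect [529.1 216.2] [520.4 112.6] 87.4 z [26.  29.2 33.7] post 11 [ 461.2  -41.2 1221.9]
c_small 925 rect [592.7  63.6] [312. 126.] 60.6 z [26.6 29.6 33.9] post 11 [ 461.2  -41.2 1221.9]
c_angle 738 rect [ 574.  -139.3] [132.6 267.9] 75.3 z [26.8 29.7 33.7] post 8 [ 461.2  -41.2 1221.9]
c_bar 817 rect [ 510.  -249.5] [103.5 425.2] 6.8 z [26.7 29.7 33.9] post 11 [ 461.2  -41.2 1221.9]
```

View pics/m1.png

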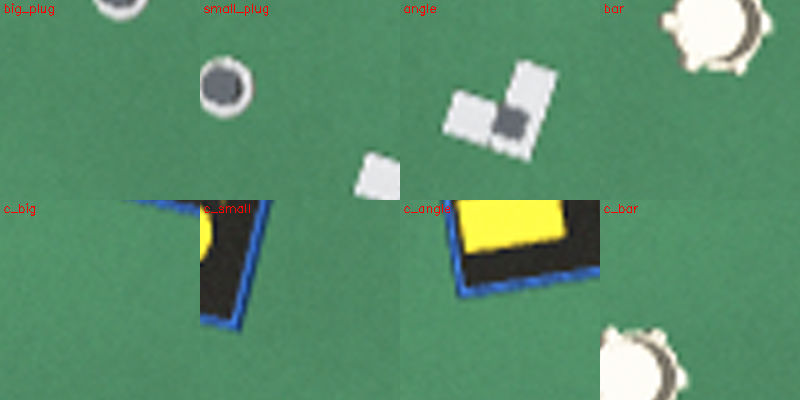

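```bash
cat >> meas.py <<'E'
from scipy.optimize import minimize
from math import *
circ=lambda r:np.array([[r*cos(t),r*sin(t)] for t in np.linspace(0,2*pi,48,endpoint=False)])
box=lambda x0,x1,y0,y1:np.array([[x0,y0],[x1,y0],[x1,y1],[x0,y1]])
# convex prisms: (polygon, z0, z1), mm
M=dict(big_plug=[(circ(29),0,20),(circ(12.5),20,56)],small_plug=[(circ(19),0,20),(circ(12.5),20,56)],
 bar=[(box(-39,39,-13,13),0,20),(box(-20,20,-9,9),20,56)],
 angle=[(box(-20,40,-20,8),0,20),(box(-20,8,-20,40),0,20),(box(-10,10,-10,10),20,56)],
 case=[(box(-52,52,-52,52),0,31)])
def project(c,P):
    q=(P-c["position"])@c["rotation"]; return q[:,:2]/q[:,2:]*c["K"][0,0]+c["K"][:2,2]
F=6
def sil(c,model,x,y,th,o,n,z=0):
    m=np.zeros((n*F,n*F),np.uint8); R=np.array([[cos(th),sin(th)],[-sin(th),cos(th)]])
    for poly,z0,z1 in model:
        xy=poly/1e3@R+[x,y]
        P=np.vstack([np.c_[xy,np.full(len(xy),z+h/1e3)] for h in (z0,z1)])
        uv=((project(c,P)-o+.5)*F-.5)
        cv2.fillConvexPoly(m,cv2.convexHull(np.round(uv*16).astype(np.int32)),255,cv2.LINE_AA,4)
    return m
def fit(c,name,x,y,z=0,mask=None,r=26,yaws=None):
    """best (x,y,yaw) of a model's silhouette on the not-green mask, and the IoU"""
    model=M[name]; o=np.round(project(c,np.array([[x,y,z+.02]]))[0]).astype(int)-r; n=2*r
    im=cv2.resize(c["p"][o[1]:o[1]+n,o[0]:o[0]+n],None,fx=F,fy=F,interpolation=cv2.INTER_CUBIC).astype(int)
    if mask is None: mask=lambda i:(i[...,1]-i[...,0]<35)
    m=mask(im).astype(np.uint8)
    k,l=cv2.connectedComponents(m); cc=l[n*F//2-18:n*F//2+18,n*F//2-18:n*F//2+18].ravel(); cc=cc[cc>0]
    m=(l==np.bincount(cc).argmax()).astype(float)
    def cost(q):
        s=sil(c,model,q[0]/1e3,q[1]/1e3,q[2]/30,o,n,z)/255.
        return 1-np.minimum(s,m).sum()/np.maximum(s,m).sum()
    best=None
    for t in (yaws if yaws is not None else [0] if "plug" in name else np.arange(0,2*pi,pi/6)):
        q0=np.array([x*1e3,y*1e3,t*30]); S=np.vstack([q0,q0+np.diag([6,6,6])])
        b=minimize(cost,q0,method="Nelder-Mead",options=dict(initial_simplex=S,xatol=.05,fatol=1e-5))
        if best is None or b.fun<best.fun: best=b
    q=best.x; return q[0]/1e3,q[1]/1e3,(q[2]/30+pi)%(2*pi)-pi,1-best.fun
E
python3 - <<'E'
from meas import *
k=512/800
px=dict(big_plug=(293,351),small_plug=(349,313),angle=(410,341),bar=(535,395),c_big=(179,293),c_small=(314,246),c_angle=(462,247),c_bar=(585,302))
C={n:dict(np.load(n+"0.npz")) for n in("top","side")}
c=C["top"];W=world(c,c["p"],c["d"])
blue=lambda i:(i[...,1]-i[...,0]<35)|(i[...,2]-i[...,1]>15)
import json; res={}
for n,(u,v) in px.items():
    w=W[int(v*k),int(u*k)]; out=[]
    for cn in C:
        case=n[0]=="c"
        y=fit(C[cn],"case" if case else n,w[0],w[1],mask=blue if case else None,r=(32 if cn=="top" else 50) if case else 26,yaws=[0,.3,-.3] if case else None)
        out.append(y); print(n,cn,np.round([y[0]*1e3,y[1]*1e3,y[2],y[3]],3))
    res[n]=out
    if n[0]=="c":
        # yellow floor
        o=ortho(c,c["p"],out[0][0],out[0][1],.05,.012).astype(int); m=((o[...,0]>170)&(o[...,1]>150)&(o[...,2]<120)).astype(np.uint8)
        print("   yellow rect",cv2.minAreaRect(np.argwhere(m)[:,::-1].astype(np.float32)), m.sum()*.25)
json.dump(res,open("res.json","w"))
t=[]
for n in px:
    q=res[n][0]; case=n[0]=="c"; o=ortho(c,c["p"],q[0],q[1],.065,.031 if case else .020); o=cv2.resize(o,(200,200))
    e=(int(100-sin(q[2])*40/.65),int(100-cos(q[2])*40/.65)); e=(int(100-60*sin(q[2])),int(100-60*cos(q[2])))
    cv2.line(o,(100,100),e,(255,0,0),1); cv2.putText(o,n,(3,12),0,.4,(255,0,0)); t.append(o)
cv2.imwrite("pics/m2.png",np.vstack([np.hstack(t[:4]),np.hstack(t[4:])])[:,:,::-1])
E
```

```text
big_plug top [4.22493e+02 1.83651e+02 1.20000e-01 9.73000e-01]
big_plug side [ 4.23781e+02  1.84134e+02 -4.20000e-02  9.61000e-01]
small_plug top [ 5.00892e+02  7.12230e+01 -6.60000e-02  9.60000e-01]
small_plug side [ 5.02031e+02  7.18140e+01 -1.20000e-01  9.52000e-01]
angle top [ 4.3799e+02 -5.6882e+01 -3.3200e-01  9.5900e-01]
angle side [ 4.39727e+02 -5.55970e+01 -3.33000e-01  9.41000e-01]
bar top [ 3.38488e+02 -3.06057e+02 -3.70000e-02  9.65000e-01]
bar side [ 340.383 -304.905    3.102    0.931]
c_big top [5.37800e+02 4.17308e+02 8.30000e-02 9.85000e-01]
c_big side [5.39307e+02 4.16457e+02 8.10000e-02 9.92000e-01]
   yellow rect ((95.50001525878906, 100.0), (123.7436752319336, 125.15789794921875), 45.0) 3091.25
c_small top [ 6.37794e+02  1.45136e+02 -2.33000e-01  9.85000e-01]
c_small side [ 6.39344e+02  1.43975e+02 -2.27000e-01  9.80000e-01]
   yellow rect ((98.5, 99.0), (92.0, 85.0), 90.0) 1572.5
c_angle top [ 6.37388e+02 -1.56788e+02  1.58000e-01  9.88000e-01]
c_angle side [ 6.38200e+02 -1.57394e+02  1.63000e-01  9.59000e-01]
   yellow rect ((77.64299011230469, 82.81339263916016), (137.32467651367188, 135.22994995117188), 80.72740173339844) 3490.5
c_bar top [ 5.27852e+02 -4.09043e+02  1.19000e-01  9.81000e-01]
c_bar side [ 5.29385e+02 -4.10718e+02  1.13000e-01  9.54000e-01]
   yellow rect ((103.53790283203125, 99.81488037109375), (176.66915893554688, 60.406551361083984), 83.13629913330078) 2562.0
```

View pics/m2.png

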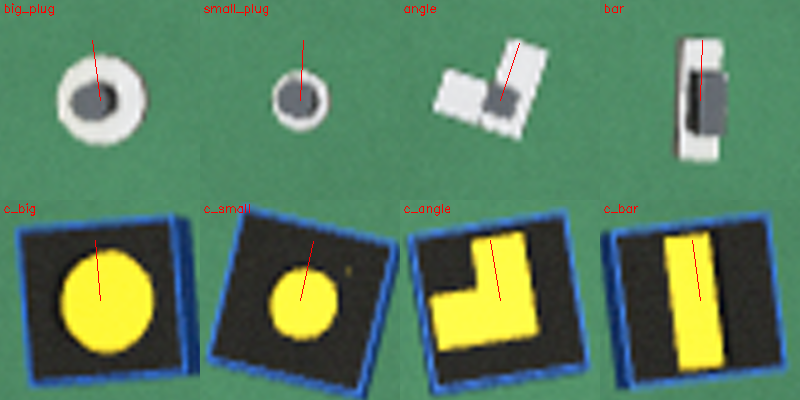

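Both cameras agree within 2 mm, with IoU 0.93 to 0.99. Both L shapes, gauge and blue case, have their legs up and to the left in the top view, matching the fitted yaws. I average the two cameras and start with the bar.

```bash
cat > act.py <<'E'
from rig import *
import numpy as np, json
from math import *
res=json.load(open("res.json"))
def pose(n):
    a,b=res[n]; return (a[0]+b[0])/2,(a[1]+b[1])/2,a[2]
def R(a): return np.array([[cos(a),sin(a),0],[sin(a),-cos(a),0],[0,0,-1.]])
def yaw(): r=sense()["tcp_rot"]; return atan2(r[1,0],r[0,0])
def st(t):
    s=sense(); print(t,round(s["time_s"],1),np.round(s["position"],4),"yaw",round(yaw(),2),"gap",round(s["finger_gap"],4),"F",np.round(s["wrist_force"],1),"grip",np.round(s["gripper_force"],1)); return s
def ok(*ps): return all(inverse_kinematics(p,R(a)) is not None for p,a in ps)
ZG=.052
def pick(n,c,regrip,a0=None):
    x,y,t=pose(n); cx,cy,ct=pose(c); dy=0 if "plug" in n else ct-t
    if "plug" in n: t=a0 if a0 is not None else yaw()
    q=np.array(sense()["joint_pos"]); best=None
    for a in [t+k*pi/2 for k in ((-2,-1,0,1,2) if n!="bar" else (-2,0,2))]:
        j=inverse_kinematics([x,y,ZG],R(a)); 
        if j is None or not ok(([x,y,.2],a),([cx,cy,.06],a+dy),([cx,cy,.2],a+dy)): continue
        if regrip and not ok(([x,y,ZG],a-regrip*pi/2),([x,y,.2],a-regrip*pi/2)): continue
        e=np.abs(np.array(j)-q).max()
        if best is None or e<best[0]: best=(e,a)
    a=best[1]; first=a-regrip*pi/2 if regrip else a
    movep([x,y,.13],R(first)); command_gripper(.05,40)
    hit=move_l([x,y,ZG],R(first),.12,until_force=8)
    if hit: st("HIT on approach"); raise SystemExit
    if regrip:
        command_gripper(0,20); st("squeeze 1"); command_gripper(.05); move_l([x,y,ZG],R(a),.1) if 0 else movep([x,y,ZG],R(a))
    command_gripper(0,60); st("grip"); move_l([x,y,.15],None,.15); st("lifted")
    return a+dy
def place(c,a,dx=0,dyy=0):
    x,y,_=pose(c); x+=dx;y+=dyy
    movep([x,y,.15],R(a)); move_l([x,y,.092],R(a),.15); hit=move_l([x,y,.0605],R(a),.04,until_force=7)
    s=st("down hit=%s"%hit); return s["position"][2]
def release():
    command_gripper(.05); p=sense()["position"]; move_l([p[0],p[1],.15],None,.2); st("released")
E
python3 - <<'E'
from act import *
a=pick("bar","c_bar",0)
z=place("c_bar",a)
if abs(z-.064)<.004: release()
E
```

```text
grip 3.1 [ 0.3399 -0.3058  0.0528] yaw -0.04 gap 0.017 F [-1.2  1.1  7.1] grip 59.6
lifted 3.9 [ 0.3387 -0.3049  0.1491] yaw -0.04 gap 0.0172 F [-0.3 -0.  -2. ] grip 58.5
down hit=True 5.9 [ 0.5282 -0.4094  0.0648] yaw 0.12 gap 0.017 F [0.2 0.6 4.1] grip 59.9
released 6.9 [ 0.5266 -0.4086  0.1493] yaw 0.12 gap 0.0503 F [ 0.4  0.2 -0.4] grip 0.0
```

Run:
```python
from act import *
a=pick("angle","c_angle",1)
z=place("c_angle",a)
if abs(z-.0645)>.004: raise SystemExit
release()
for n,c in (("small_plug","c_small"),("big_plug","c_big")):
    a=pick(n,c,1,a0=0.)
    z=place(c,a)
    if abs(z-.0645)>.004: raise SystemExit
    release()
movep([.45,0,.35],R(yaw()))
```

```text
squeeze 1 9.7 [ 0.4394 -0.0562  0.0527] yaw -0.33 gap 0.0198 F [-0.7  0.9  5.8] grip 24.7
grip 11.6 [ 0.4392 -0.0562  0.0522] yaw 1.24 gap 0.0192 F [ 0.1 -0.4  2.4] grip 58.8
lifted 12.4 [ 0.4378 -0.0564  0.1491] yaw 1.24 gap 0.019 F [-0.5 -0.3 -5.4] grip 58.7
down hit=True 14.5 [ 0.6376 -0.1572  0.0643] yaw 1.73 gap 0.0193 F [-0.1  0.8  5. ] grip 59.8
released 15.4 [ 0.6353 -0.1575  0.1493] yaw 1.73 gap 0.05 F [-0.1  0.2 -0.6] grip 0.0
squeeze 1 17.8 [0.5021 0.0716 0.0528] yaw 1.57 gap 0.0244 F [0.3 0.4 3.9] grip 21.8
grip 19.7 [0.5015 0.0718 0.0522] yaw -3.14 gap 0.0234 F [-0.4  0.8  1.8] grip 58.8
lifted 20.5 [0.5008 0.0709 0.1491] yaw 3.14 gap 0.0236 F [-0.5 -0.4 -1.8] grip 58.8
down hit=True 22.4 [0.6382 0.1444 0.0642] yaw -3.14 gap 0.0232 F [-0.3 -0.2  3.9] grip 59.3
released 23.4 [0.6371 0.1431 0.1493] yaw 3.14 gap 0.0497 F [ 0.7  0.  -1.5] grip 0.0
squeeze 1 26.1 [0.424  0.1842 0.0528] yaw 1.57 gap 0.0243 F [0.5 0.4 4.4] grip 22.2
grip 28.1 [0.4231 0.1842 0.0523] yaw -3.14 gap 0.0234 F [-0.2  0.4  3.6] grip 58.7
lifted 28.9 [0.4225 0.183  0.149 ] yaw 3.14 gap 0.0235 F [-0.4 -0.4 -4.8] grip 59.0
down hit=True 31.1 [0.5384 0.4165 0.0643] yaw 3.14 gap 0.0233 F [ 0.1 -0.4  4.9] grip 59.6
released 32.0 [0.5376 0.4145 0.1493] yaw 3.14 gap 0.05 F [ 0.1 -0.5  0.2] grip 0.0
```

Run:
```python
from act import *
from meas import *
move_joints([1.161, 0.469, -0.049, 1.532, 0.024, 1.141, -0.082])
p,d=camera("top");c=camera_params("top");W=world(c,p,d)
t=[]
for n in ("c_big","c_small","c_angle","c_bar"):
    x,y,_=pose(n); S=W[(np.hypot(W[...,0]-x,W[...,1]-y)<.05)&(d>0)]
    print(n,"plate z",np.round(np.percentile(S[(S[:,2]<.05)][:,2],[10,50,90])*1e3,1),"post top z",np.round(np.percentile(S[S[:,2]>.06][:,2],[10,50,90])*1e3,1))
    t.append(cv2.resize(ortho(c,p,x,y,.06,.032),(390,290) if 0 else (290,290)))
cv2.imwrite("pics/end.png",np.vstack([np.hstack(t[:2]),np.hstack(t[2:])])[:,:,::-1])
C0=dict(np.load("top0.npz")); 
df=np.abs(p.astype(int)-C0["p"]).max(2)
for n,(u,v) in dict(cap=(223,367),cup=(486,334)).items():
    u,v=int(u*.64),int(v*.64); print(n,"mean pixel change",df[v-14:v+14,u-14:u+14].mean())
```

```text
c_big plate z [24.8 29.6 33.3] post top z [63.3 66.5 70.4]
c_small plate z [25.5 29.4 32.6] post top z [63.9 66.9 70.4]
c_angle plate z [21.7 29.8 33.3] post top z [64.  66.9 70.2]
c_bar plate z [24.8 29.7 33.3] post top z [64.1 67.4 70. ]
cap mean pixel change 2.389030612244898
cup mean pixel change 2.4285714285714284
```

View pics/end.png

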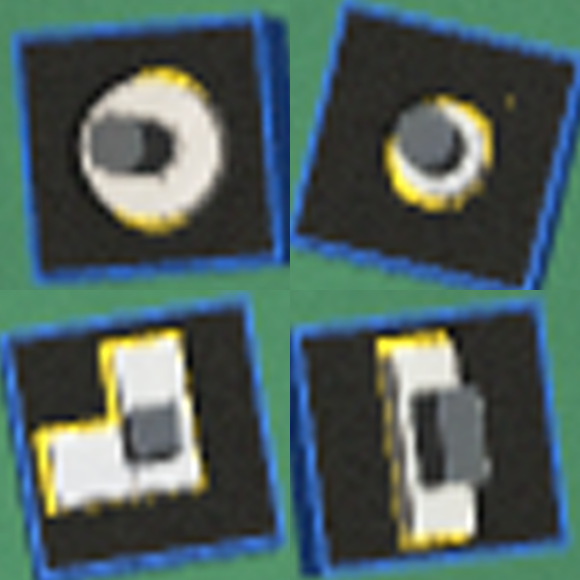

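All four gauges sit in their cutouts with yellow floor showing around the plates. Post tops are at about 67 mm (68 expected), and the cap and cup have not moved. I hand the job in.

```bash
python3 -c "
from rig import *
print(finish_job(), sense()['time_s'])"
```

```text
the job is handed in; nothing more can be done
the job is handed in; nothing more can be done
```

All four gauges are in their matching blue cases, seated on the cutout floors by my last measurement; the white cap and cup were not moved, and the job is handed in (no verdict was shown).

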